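Draw the long shoe horn slantwise out of the short-opening drawer and hold it

TASK

The bamboo shoe horn lies in the top drawer of the white plastic drawer unit, which the latch has left ajar. Pull that drawer out to its stop, then take the shoe horn, tilt its handle end up and draw it out slantwise through the opening (it is too long to come out flat) without forcing it against the unit. Finish while holding it still in the gripper with its whole length well clear above the top of the unit, the drawer left open, the polish tin left in the drawer and everything else undisturbed.

Things in the scene. Friction and masses are not known exactly. Their poses are not given: they have to be found in the camera images.
- drawer_unit: white plastic drawer unit on locked casters (it stays put), 360 mm deep, 250 wide, 205 high, its front towards the robot's left (about world +y). Origin: centre of its footprint on the shelf. Its -x axis points out of its front, the way the drawers slide; y across; z up. Two drawers without handles, a grey push-latch plate on each front; the lower one stays shut.
- top_drawer (a joint): how far the top drawer is out, in m: 0 shut, stop at 0.135; starts 0.045 to 0.07 out. About 2 N of sliding friction, no spring: it stays where it is left. The value is also the clear gap between the unit's front face and the inside of the drawer's front panel.
- drawer_edge (a point): middle of the top edge of the top drawer's front panel (moves with it), 187 mm above the shelf, 62 above the drawer floor, 18 below the unit's top; axes as the unit's. The panel is 10 mm thick, 240 wide; it can be pinched across its thickness from above, one finger in the gap behind it.
- drawer_floor (a point): point on the top drawer's inner floor, on its middle line, 60 mm behind the inside of the front panel; 125 mm above the shelf, axes as the unit's. Inside, the drawer is 345 mm long and 218 wide; side and rear walls 48 mm high and 4 thick.
- top_lip (a point): middle of the lower front edge of the unit's 12 mm thick top board, under which the shoe horn's blade lies; 193 mm above the shelf (68 mm above the drawer floor), in the plane of the unit's front face; axes as the unit's.
- shoe_horn: bamboo shoe horn, 285 mm long, 50 to 100 g, lying flat on the drawer floor, handle to the front. Origin: on its underside, half way along. +x points to the blade tip, -x to the handle end, z up (trough side). The handle, a straight bar 22 mm wide and 12 thick, reaches from the handle end to 22 mm past the origin; the blade is a shallow trough up to 42 wide, 9 thick overall.
- horn_butt (a point): handle end of the shoe horn, middle of its 12 mm thickness, axes as the horn's. At the start 5 to 55 mm behind the drawer's front panel, 10 to 60 mm off the drawer's middle line towards the unit's -y. The horn lies within 0.06 rad of the drawer's direction, travels with the drawer and may slide a little.
- horn_tip (a point): blade tip of the shoe horn, 3 mm above its underside; axes as the shoe horn's.
- polish_tin: round steel polish tin, 66 mm across, 22 mm high, loose in the top drawer on the unit's +y side; stays in the drawer and may shift with it. Origin: centre of its underside.
- ring_holder: grey silicone ring holder, a dish 90 mm across with a cone in it, 54 mm high, standing on top of the unit near its rear; leave it. Origin: centre of its underside.
- glass_jar: round glass jar with screw-top lid, 86 mm across, 110 mm high, on the shelf to the left of the unit's front, far from the robot; leave it. Origin: centre of its underside.
- hanger_hook: chrome hanger hook lying flat, 95 mm long, 8 mm thick, on the shelf left of the unit; leave it. Origin near its middle, on the shelf.
- clothes_brush: dark wooden clothes brush, 190 mm long, 50 mm wide, 40 mm high, lying to the left of the unit; leave it. Origin on the shelf below its middle.
- scent_bottle: flat amber scent bottle with a black cap, 34 x 56 mm, 104 mm high, on the shelf to the left of the unit, near the robot; leave it. Origin: centre of its underside.
- shoe_tree: cedar shoe tree, 240 mm long, 62 mm wide, 40 mm high, lying on the left; leave it. Origin on the shelf below its middle.
Mind the look-alikes: they are no part of the job. What is shaped like the ring_holder but brown or pink is not meant.

How it is judged:
On the way, in this order (a step that is already met when the one before it is completed fails the run):
1. the top drawer is pulled out to its stop (within 10 mm) (value of joint top_drawer above 0.125 m), for 0.2 s.
2. the shoe horn is through the opening at a slant: its handle end is above the drawer's front while its blade is still below the unit's top board (height (world z) of horn_butt above 0.2 m and height (world z) of horn_tip below 0.193 m and contact force between the fingers and shoe_horn above 1 N), for 0.1 s.
At the end, for the whole second after the job is handed in: the gripper holds the shoe horn still, both ends at least 15 mm above the unit's top (0.220 m above the shelf), touching neither unit nor ring holder; the top drawer is at least 110 mm out with the polish tin in it; no bystander has moved 30 mm (height (world z) of each of horn_butt, horn_tip above 0.22 m and contact force between the fingers and shoe_horn above 1.5 N and contact force between shoe_horn and drawer_unit below 0.1 N and contact force between shoe_horn and ring_holder below 0.1 N and linear speed of shoe_horn below 0.03 m/s and angular speed of shoe_horn below 0.2 rad/s and value of joint top_drawer above 0.11 m and z of polish_tin in the frame of drawer_floor below 0.02 m and distance of each of glass_jar, hanger_hook, clothes_brush, scent_bottle, shoe_tree, ring_holder from where it was at the start of the episode below 0.03 m); the arm keeps its last pose, push and grip.
It fails at once if the shoe horn is forced against the drawer unit (more than 20 N) (contact force between shoe_horn and drawer_unit above 20 N).
It fails at once if the polish tin is lifted out of the drawer (z of polish_tin in the frame of drawer_floor above 0.04 m).
It fails at once if a bystander (jar, hook, brush, scent bottle, shoe tree or ring holder) is moved 30 mm or more (distance of any of glass_jar, hanger_hook, clothes_brush, scent_bottle, shoe_tree, ring_holder from where it was at the start of the episode above 0.03 m).
It also fails if it takes over 58 s, if anything falls off the work surface, if the arm or the gripper's body presses on something with over 40 N, if the wrist force passes 120 N, or if a joint passes its speed limit or range.

ROBOT

A 6-joint arm with a two-finger parallel gripper is mounted at the origin on the work surface. World frame = base frame: x ahead of the robot, y to its left, z up, the work surface at z = 0. Lengths are in m, angles in rad, forces in N, time in s.
With the tool pointing down it reaches from about 0.35 to 0.85 m from the base axis. Payload 8.1 kg.
Tool frame: the origin (TCP) lies at the very end of the fingers, on their centre line; the grasp point (between the pads) lies 19 mm behind it; z points along the fingers, x is the direction in which the jaws open and shut, and the axes are right-handed (so a half turn about z gives the same grasp; the last joint's range is limited). The gripper opens to 93 mm and grips with 3 to 60 N. Pads are 15 mm wide; open, the fingers measure 128 mm over their backs; the gripper's body (75 mm by 188 mm) begins 65 mm behind the grasp point.
Start: joints at [1.092, 0.13, 1.488, -0, 1.523, -0.085], TCP at [0.23, 0.554, 0.219] pointing down, gripper open.
Joint ranges: [-2.96, 2.96], [-0.89, 2.26], [0.02, 2.5], [-1.34, 4.48], [0, 2.73], [-2.66, 2.66]. Speed limits (rad/s): [2.39, 2.39, 2.79, 3.14, 3.14, 3.14].

INTERFACE

Orientations are given as a rotation vector (axis times angle).
In Python, from plant import robot gives the robot as it stands. The module is installed in compiled form; this text tells all that it offers.
- The arm moves only by the tool jog_arm, never from a script. Its argument "commands" is one flat list of numbers, 5 for each row, row after row: the gripper's target within -1 to 1 (shut at 1, half-way at 0, fully open at -1), then the shift along the tool's x, y, z in m, then the turn about the tool's z in degrees. A call has 1 to 20 rows; each row shifts and turns the commanded pose from where the row before left it, along the tool's axes as they then stand; what a row does not reach is not made up. A row lasts 1/12 s, in which the tool goes at most 41.7 mm and 7.16 degrees, less where a joint would pass 70% of its speed; a pose out of reach is approached as far as the arm can. A call is refused whole if a number of a shift passes 0.0417 or a number of a turn 7.16, either way. A call with a gripper value outside its range is refused whole. The fingers move at their own pace and stop on an object; "grip_force" is the grip in N (left out, the last holds). Time passes only in rows, so rows that do not move let the fingers close. It gives the time, the measured TCP pose, the force and the opening at its end, in the units of the state.
- robot.read_state(): the state, without advancing time (a new reading comes with each control period).
- robot.read_camera(name): name is "side" or "top"; returns a dict with "img" (400x640x3 uint8, blue, green, red), "vfov" (degrees; the focal length in pixels is half the picture's height over the tangent of half this angle, whatever the lens; pixels are square), "cx", "cy" (the principal point, pixels), "extrinsics" (4x4, takes a point from world to camera coordinates). Camera axes: x right, y down, z forward; pixel columns grow to the right and rows downward; lengths in m; the calibration is good to about 2 mm. A picture is of the moment at which its call begins. There is no depth.
- robot.close_job(): hands the job in, once; it reports no verdict.
Trained networks look in a picture, given as the dict that the camera call returned (one of the last four; its "shot" number tells which), for a name from the list of things; names that differ only in an ending like _2 or _b are one class to them, and where a whole thing is asked for, a point or a joint stands for the part that bears it (a point fixed in the world has none). Each returns a list of dicts, best first, with "score" (0 to 1); they miss things now and then, are a little off and sometimes report something else, mostly with a low value. They report only what shows in the picture. A call takes as long as a camera call. They do not tell look-alikes from the thing itself.
- robot.recognise(thing, picture): "box" ([centre column, centre row, width, height] as shares, 0 to 1, of the picture: columns of its width, rows of its height, round what is visible of it).
- robot.pinpoint(thing, picture): "position" ([row, column] as shares, 0 to 1, of the picture: columns of its width, rows of its height: a listed point, or the origin of a listed thing).
The state is a dict: "t": time; "q": joint angles; "dq": joint speeds; "joint_torque": joint torques, N m; "tool_pos": TCP position; "orientation": TCP orientation; "force": force on the tool from outside, world axes, zero at the start; "wrist_torque": the same for the moment, N m; "opening": finger opening in m.
Only numpy, scipy, OpenCV 4.12 (cv2) and the standard library are available. Lean on these libraries where they do the work, as an engineer would, in place of code of your own. Each camera call takes 0.05 s, during which the arm holds its last target.

## Working session

There is one attempt and no reset: what is moved stays moved. The work goes in short steps, Python scripts to look and compute and a tool call to move; the robot and the scene stay as the last step left them, time stands still between calls to the robot, and variables do not carry over. Pictures are saved under pics/ and viewed, and the job is handed in when it is done.

Besides the shell and the picture viewer there is one more tool, called after "Call:" as a command line: name --argument value ..., lists and objects as JSON in quotes. jog_arm: Moves the arm, as the interface text tells. Its arguments: {"type":"object","properties":{"commands":{"type":"array"},"grip_force":{"type":"number"}},"required":["commands"]}

```bash
ls; mkdir -p pics
cat > look.py <<'E'
from plant import robot
import cv2,sys,numpy as np
def shot(name,tag):
    p=robot.read_camera(name); cv2.imwrite(f"pics/{name}_{tag}.png",p["img"]); return p
E
python3 - <<'E'
from look import *
print(robot.read_state())
for n in ("side","top"):
    p=shot(n,"0"); print(n,p["vfov"],p["cx"],p["cy"],p["extrinsics"].tolist() if hasattr(p["extrinsics"],'tolist') else p["extrinsics"])
    for t in ["drawer_unit","drawer_edge","drawer_floor","top_lip","shoe_horn","horn_butt","horn_tip","polish_tin","ring_holder"]:
        r=robot.pinpoint(t,p)
        print(t,[(round(d["position"][1]*640,1),round(d["position"][0]*400,1),round(d["score"],2)) for d in r[:3]])
E
```

```text
pics
{'t': 0.0, 'q': array([ 1.09159570e+00,  1.31194514e-01,  1.48928553e+00, -4.57435464e-06,
        1.52297817e+00, -8.53837636e-02]), 'dq': array([-1.11823302e-03,  3.37224312e-04,  4.60355700e-04, -4.58958642e-05,
       -6.60107919e-05,  8.82417525e-04]), 'joint_torque': array([ 2.15081136e-04, -5.59832704e+01, -4.91752195e+01,  7.69208092e-02,
        3.52566631e-02, -9.47326544e-05]), 'tool_pos': array([0.22993739, 0.55357406, 0.21756409]), 'orientation': array([ 2.61236133e+00,  1.74341338e+00, -2.56310813e-03]), 'force': array([-0.82617671, -0.15685753, -0.03857594]), 'wrist_torque': array([ 2.24996003e-02, -1.54394213e-05, -2.41574090e-02]), 'opening': 0.09313954619057949}
side 47.64894487314654 325.69665015052044 201.18904149234191 [[-0.876275634495002, 0.48180603216840895, -0.0019899136955354928, 0.47322560720398643], [0.3348101960053593, 0.6059493797872358, -0.7216144966575415, -0.07004508710134046], [-0.3464724304201338, -0.6329994443138147, -0.6922922493117823, 1.6739003554550163], [0.0, 0.0, 0.0, 1.0]]
drawer_unit []
drawer_edge [(346.3, 195.3, 0.78)]
drawer_floor [
[... 204 characters left out ...]
.54)]
ring_holder [(237.3, 169.4, 0.79), (287.5, 144.4, 0.58), (345.6, 158.2, 0.41)]
top 47.334956265519125 315.9908132591909 195.5441630102027 [[-0.006886607472157932, -0.9999064381668568, 0.011819033378174495, 0.004788369376321682], [-0.9986493461641813, 0.0062683016805195274, -0.05157704721961875, 0.5342870761893974], [0.051498136309746215, -0.012158260834181103, -0.9985990780338777, 1.3876537763334396], [0.0, 0.0, 0.0, 1.0]]
drawer_unit []
drawer_edge [(298.6, 207.0, 0.86)]
drawer_floor [(321.2, 203.9, 0.88)]
top_lip [(322.0, 201.9, 0.95)]
shoe_horn []
horn_butt [(314.2, 215.9, 0.55)]
horn_tip []
polish_tin []
ring_holder [(466.8, 189.8, 0.92), (417.4, 187.2, 0.86), (466.3, 150.2, 0.86)]
```

View pics/side_0.png

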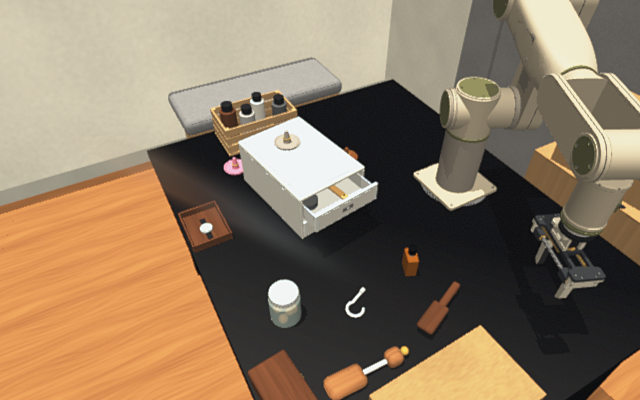

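View pics/top_0.png

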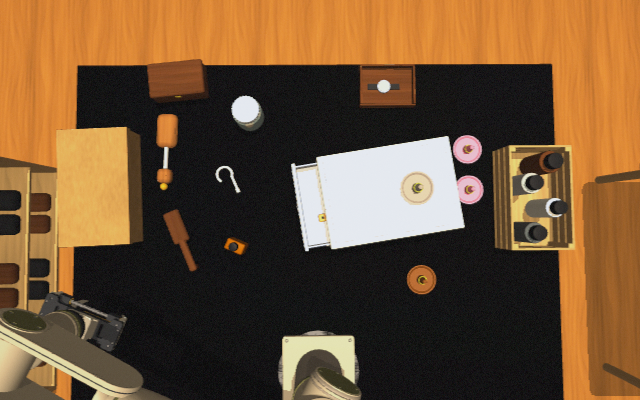

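Run:
```python
import cv2
a=cv2.imread("pics/side_0.png");cv2.imwrite("pics/c1.png",cv2.resize(a[130:270,230:430],None,fx=4,fy=4,interpolation=2))
a=cv2.imread("pics/top_0.png");cv2.imwrite("pics/c2.png",cv2.resize(a[130:270,260:460],None,fx=4,fy=4,interpolation=2))
```

```text
(no output)
```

View pics/c1.png

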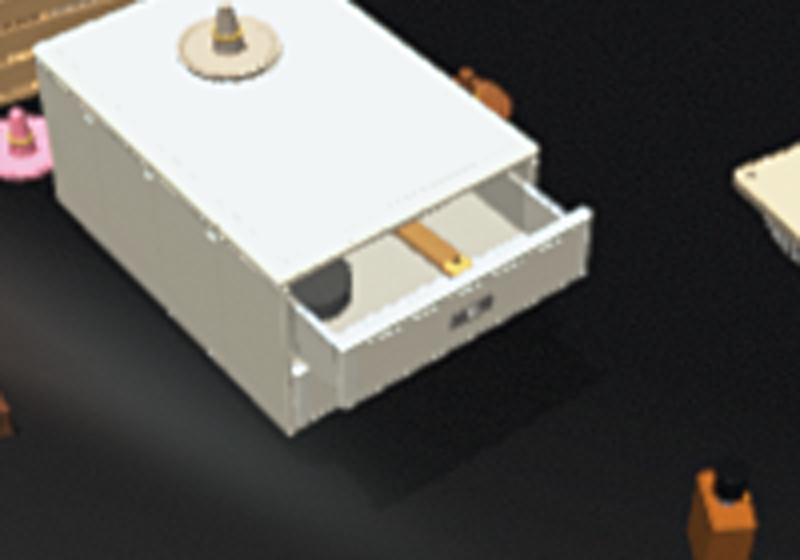

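View pics/c2.png

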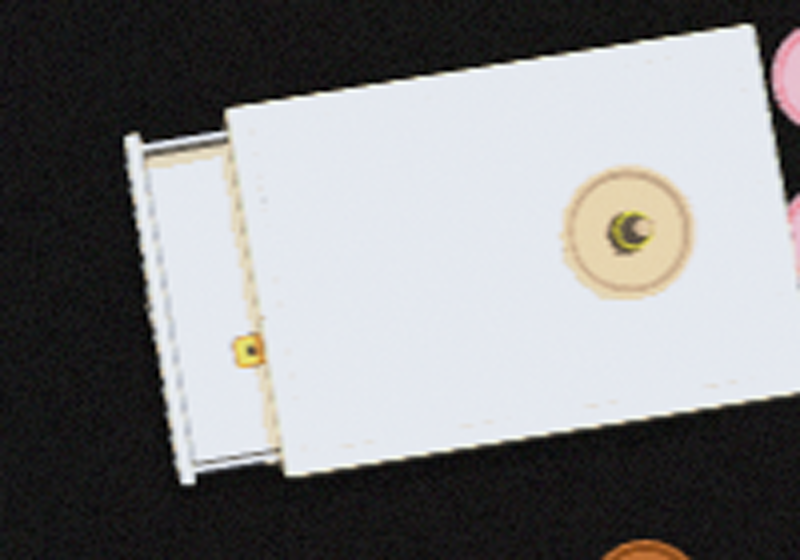

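The top picture shows the unit with its front at left. The panel edge runs from about (293,165) to (307,249) and the horn's butt is at (322,217). The side picture shows the horn at about (345,196) and the tin as a dark disc at (311,202).

Candidates for the horn:
- The tan bar in the drawer, top (322,217) and side (345,196).
- The clothes brush, top (180,240).
- The shoe tree, top (166,150).

Only the bar in the drawer fits the description, and the crop above confirms it: a bamboo handle with a yellow end.

```bash
cat >> look.py <<'E'
def f(p): return 200/np.tan(np.radians(p["vfov"])/2)
def ray(p,u,v):
    E=np.array(p["extrinsics"]);R=E[:3,:3];c=-R.T@E[:3,3]
    d=R.T@np.array([(u-p["cx"])/f(p),(v-p["cy"])/f(p),1]);return c,d
def atz(p,u,v,z):
    c,d=ray(p,u,v);return c+d*(z-c[2])/d[2]
def proj(p,X):
    E=np.array(p["extrinsics"]);q=E[:3,:3]@np.array(X)+E[:3,3];return p["cx"]+f(p)*q[0]/q[2],p["cy"]+f(p)*q[1]/q[2]
def tri(a,b):
    (c1,d1),(c2,d2)=a,b
    s=np.linalg.lstsq(np.c_[d1,-d2],c2-c1,rcond=None)[0]
    A,B=c1+d1*s[0],c2+d2*s[1];return (A+B)/2,np.linalg.norm(A-B)
def tool():
    from scipy.spatial.transform import Rotation as Ro
    s=robot.read_state();return s,Ro.from_rotvec(s["orientation"]).as_matrix()
def pp(t,p,k=0):
    r=robot.pinpoint(t,p);return (r[k]["position"][1]*640,r[k]["position"][0]*400) if len(r)>k else None
E
python3 - <<'E'
from look import *
t=shot("top","1");s=shot("side","1")
cs=[atz(t,u,v,.205) for u,v in [(317,157),(448,136.4),(464,228),(332,248.8)]]
cs=[c[:2] for c in cs]
print(np.round(cs,3)); 
print("lens",[round(float(np.linalg.norm(cs[i]-cs[(i+1)%4])),3) for i in range(4)])
ctr=np.mean(cs,axis=0);ax=((cs[1]-cs[0])+(cs[2]-cs[3]));ax/=np.linalg.norm(ax);print("centre",ctr,"unit x",ax, "yaw",np.arctan2(ax[1],ax[0]))
ay=np.array([-ax[1],ax[0]])
def U(X): d=np.array(X)[:2]-ctr; return np.round([d@ax,d@ay],4)
for n,(u,v) in {"paneltop":(292.5,164),"panelbot":(307.5,250)}.items():
    X=atz(t,u,v,.187);print(n,X,U(X))
for n in ["drawer_edge","top_lip","drawer_floor","horn_butt"]:
    a,b=pp(n,t),pp(n,s)
    zz={"drawer_edge":.187,"top_lip":.193,"drawer_floor":.125,"horn_butt":.131}[n]
    for p,x in((t,a),(s,b)):
        if x: X=atz(p,*x,zz);print(n,np.round(X,3),U(X))
print(U(atz(t,321.5,217.7,.137)),U(atz(s,230+457/4,130+267/4,.137)))
st,R=tool();print(R.round(3))
E
```

```text
[[ 0.627  0.   ]
 [ 0.681 -0.351]
 [ 0.436 -0.388]
 [ 0.384 -0.038]]
lens [0.355, 0.248, 0.355, 0.247]
centre [ 0.53186047 -0.1942194 ] unit x [ 0.14911698 -0.98881956] yaw -1.421121115155559
paneltop [0.61101867 0.06619753 0.187     ] [-0.2457  0.1171]
panelbot [0.37971574 0.02708964 0.187     ] [-0.2415 -0.1174]
drawer_edge [0.494 0.059 0.187] [-0.2558  0.0007]
drawer_edge [0.496 0.049 0.187] [-0.2458  0.0003]
top_lip [ 0.512 -0.01   0.193] [-0.1852  0.0076]
top_lip [ 0.511 -0.019  0.193] [-0.1761  0.0058]
drawer_floor [ 0.496 -0.014  0.125] [-0.1832 -0.0091]
drawer_floor [ 0.496 -0.013  0.125] [-0.185  -0.0085]
horn_butt [ 0.47  -0.002  0.131] [-0.1997 -0.032 ]
horn_butt [0.462 0.01  0.131] [-0.2123 -0.0383]
[-0.1898 -0.0381] [-0.1967 -0.0319]
[[ 0.384  0.923 -0.   ]
 [ 0.923 -0.384 -0.   ]
 [-0.     0.    -1.   ]]
```

Call:
jog_arm --commands '[-0.07,0,0,-0.005,-3.12,-0.07,0,0,-0.005,-3.12,-0.07,0,0,-0.005,-3.12,-0.07,0,0,-0.005,-3.12,-0.07,0,0,-0.005,-3.12,-0.07,0,0,-0.005,-3.12,-0.07,0,0,-0.005,-3.12,-0.07,0,0,-0.005,-3.12,-0.07,0,0,-0.005,-3.12,-0.07,0,0,-0.005,-3.12]' --grip_force 20

```text
t: 2.33
tool_pos: [0.2302, 0.5541, 0.2689]
orientation: [-2.045, -2.385, -0.0]
force: [-0.1, 0.5, 1.1]
opening: 0.0503
```

Call:
jog_arm --commands '[-0.07,-0.027,0.011,0,0,-0.07,-0.027,0.011,0,0,-0.07,-0.027,0.011,0,0,-0.07,-0.027,0.011,0,0,-0.07,-0.027,0.011,0,0,-0.07,-0.027,0.011,0,0,-0.07,-0.027,0.011,0,0,-0.07,-0.027,0.011,0,0,-0.07,-0.027,0.011,0,0,-0.07,-0.027,0.011,0,0,-0.07,-0.027,0.011,0,0,-0.07,-0.027,0.011,0,0,-0.07,-0.027,0.011,0,0,-0.07,-0.027,0.011,0,0,-0.07,-0.027,0.011,0,0,-0.07,-0.027,0.011,0,0,-0.07,-0.027,0.011,0,0,-0.07,-0.027,0.011,0,0,-0.07,-0.027,0.011,0,0,-0.07,-0.027,0.011,0,0]'

```text
t: 4.0
tool_pos: [0.5294, 0.0518, 0.2688]
orientation: [2.048, 2.382, 0.0]
force: [-0.2, 1.4, 0.7]
opening: 0.0497
```

Run:
```python
from look import *
st,R=tool();print(st["t"],st["tool_pos"],st["opening"],st["q"].round(2),R.round(3))
d=np.array([.530,.054,.165])-st["tool_pos"];print(R.T@d)
s=shot("side","2");t=shot("top","2")
cv2.imwrite("pics/c3.png",cv2.resize(s["img"][100:270,230:430],None,fx=3.5,fy=3.5,interpolation=2))
```

```text
4.0 [0.52937751 0.05183255 0.26878801] 0.04971669632590473 [ 0.   -0.07  1.6   0.    1.61 -1.72] [[-0.15   0.989  0.   ]
 [ 0.989  0.15   0.   ]
 [-0.     0.    -1.   ]]
[0.00205306 0.00090227 0.10378828]
```

View pics/c3.png

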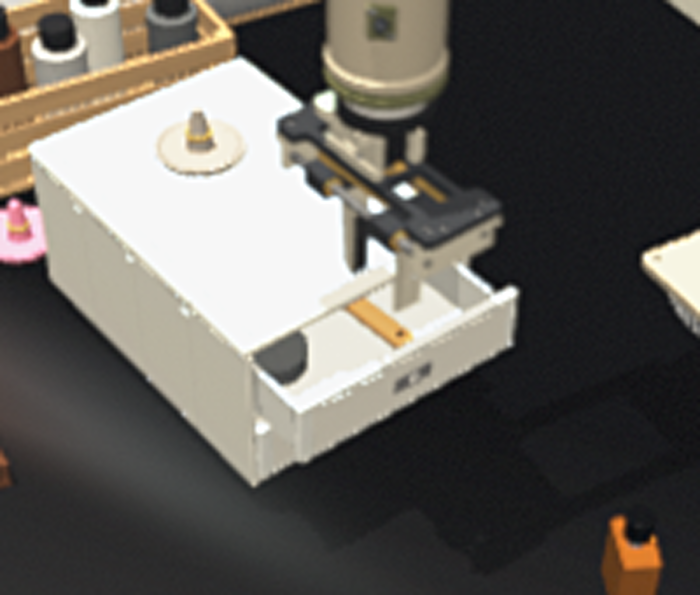

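View pics/top_2.png

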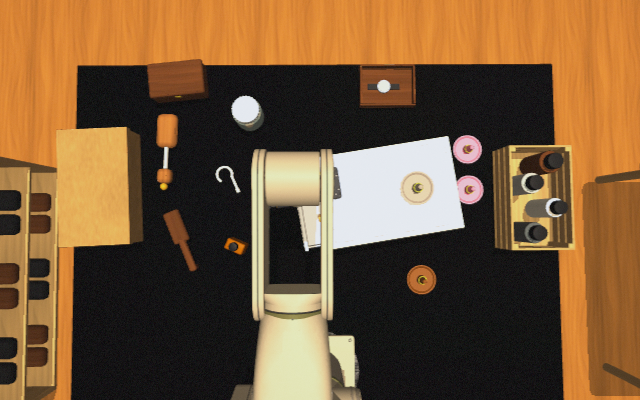

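Call:
jog_arm --commands '[-0.07,0.004,0,0.01,0,-0.07,0,0,0.01,0,-0.07,0,0,0.01,0,-0.07,0,0,0.01,0,-0.07,0,0,0.01,0,-0.07,0,0,0.01,0,-0.07,0,0,0.01,0,-0.07,0,0,0.01,0,-0.07,0,0,0.01,0,-0.07,0,0,0.01,0,-0.07,0,0,0,0]'

```text
t: 5.02
tool_pos: [0.5268, 0.0572, 0.1658]
orientation: [-2.046, -2.38, 0.004]
force: [0.1, 0.9, -1.4]
opening: 0.0496
```

Run:
```python
from look import *
st,R=tool();print(st["t"],st["tool_pos"],st["opening"],st["force"])
s=shot("side","3")
cv2.imwrite("pics/c4.png",cv2.resize(s["img"][100:270,230:430],None,fx=3.5,fy=3.5,interpolation=2))
```

```text
5.0167 [0.5268123  0.05715593 0.16579853] 0.049632075687305724 [ 0.06553276  0.94684177 -1.4028577 ]
```

View pics/c4.png

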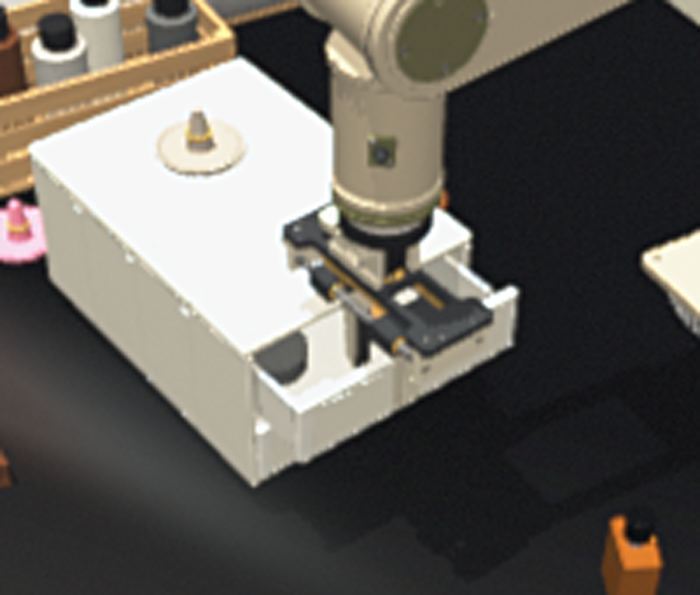

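The fingers straddle the panel, with one finger in the gap (crop 357,345) and no contact force. I'll close and pull about 85 mm outwards along tool +x.

Call:
jog_arm --commands '[1,0,0,0,0,1,0,0,0,0,1,0,0,0,0,1,0,0,0,0,1,0,0,0,0,1,0,0,0,0,1,0,0,0,0]' --grip_force 20

```text
t: 5.65
tool_pos: [0.5284, 0.0569, 0.169]
orientation: [2.047, 2.382, 0.0]
force: [0.1, -2.3, 1.7]
opening: 0.0101
```

Call:
jog_arm --commands '[1,0.002,0,0,0,1,0.004,0,0,0,1,0.005,0,0,0,1,0.005,0,0,0,1,0.005,0,0,0,1,0.005,0,0,0,1,0.005,0,0,0,1,0.005,0,0,0,1,0.005,0,0,0,1,0.005,0,0,0,1,0.005,0,0,0,1,0.004,0,0,0,1,0.003,0,0,0,1,0.003,0,0,0,1,0.003,0,0,0,1,0.002,0,0,0,1,0.002,0,0,0,1,0.002,0,0,0,1,0.001,0,0,0,1,0.001,0,0,0]'

```text
t: 7.32
tool_pos: [0.5172, 0.129, 0.1689]
orientation: [-2.047, -2.383, -0.0]
force: [-2.7, -2.8, 5.8]
opening: 0.01
```

Call:
jog_arm --commands '[1,0.002,0,0,0,1,0.002,0,0,0,1,0.001,0,0,0,1,0.001,0,0,0,1,0,0,0,0]'

```text
t: 7.73
tool_pos: [0.5172, 0.1294, 0.1689]
orientation: [2.046, 2.375, -0.01]
force: [0.5, -26.5, 6.4]
opening: 0.0098
```

Run:
```python
from look import *
st,R=tool();print(st["t"],st["tool_pos"],st["opening"],st["force"])
s=shot("side","4")
cv2.imwrite("pics/c5.png",cv2.resize(s["img"][100:270,230:430],None,fx=3.5,fy=3.5,interpolation=2))
```

```text
7.7333 [0.51720087 0.12935454 0.16887324] 0.009779502590148717 [  0.53446176 -26.53592638   6.40286968]
```

View pics/c5.png

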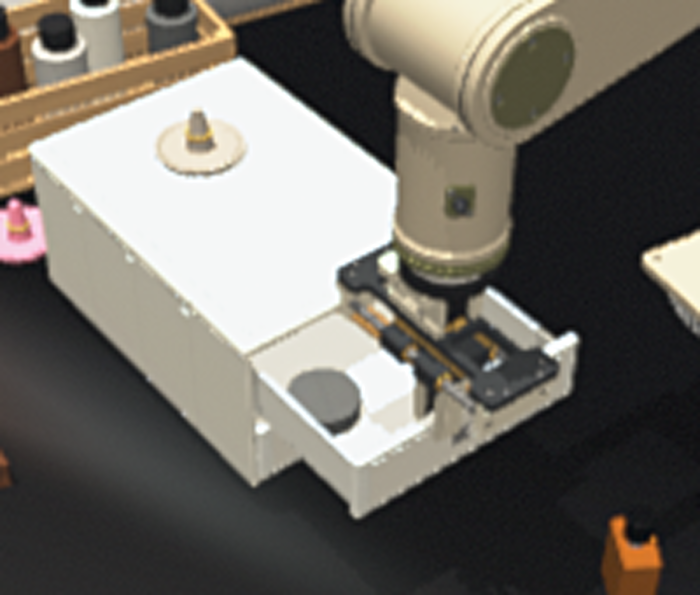

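Call:
jog_arm --commands '[1,-0.003,0,0,0,1,-0.003,0,0,0,-0.07,0,0,0,0,-0.07,0,0,0,0,-0.07,0,0,0,0,-0.07,0,0,0,0,-0.07,0,0,0,0,-0.07,0,0,-0.01,0,-0.07,0,0,-0.015,0,-0.07,0,0,-0.02,0,-0.07,0,0,-0.02,0,-0.07,0,0,-0.02,0,-0.07,0,0,-0.02,0]'

```text
t: 8.87
tool_pos: [0.5173, 0.1285, 0.2755]
orientation: [2.048, 2.382, 0.001]
force: [0.5, -0.9, 0.3]
opening: 0.0501
```

Call:
jog_arm --commands '[-0.07,0.04,0,0,7,-0.07,0.04,0,0,7,-0.07,0.04,0,0,7,-0.07,0.04,0,0,7,-0.07,0,0,0,7,-0.07,0,0,0,7,-0.07,0,0,0,7,-0.07,0,0,0,7,-0.07,0,0,0,7,-0.07,0,0,0,7,-0.07,0,0,0,7,-0.07,0,0,0,7]'

```text
t: 9.87
tool_pos: [0.5215, 0.281, 0.2745]
orientation: [-3.113, -0.42, -0.001]
force: [-0.1, 0.3, -0.1]
opening: 0.0496
```

Run:
```python
from look import *
st,R=tool();print(st["t"],st["tool_pos"],st["opening"],R.round(3))
s=shot("side","5");t=shot("top","5")
cv2.imwrite("pics/c6.png",cv2.resize(s["img"][100:270,230:430],None,fx=4,fy=3.5,interpolation=2))
cv2.imwrite("pics/c7.png",cv2.resize(t["img"][130:270,250:390],None,fx=4,fy=4,interpolation=2))
for n in ["horn_butt","shoe_horn","drawer_edge","polish_tin"]:
    print(n,pp(n,s),pp(n,t))
```

```text
9.8667 [0.52148011 0.28095676 0.27448544] 0.04964448377901331 [[ 0.964  0.265  0.   ]
 [ 0.265 -0.964  0.   ]
 [ 0.    -0.    -1.   ]]
horn_butt (364.992, 215.0) (289.024, 218.32)
shoe_horn (329.6, 188.2) (291.328, 221.20000000000002)
drawer_edge (364.608, 213.07999999999998) (268.672, 207.68)
polish_tin (322.30400000000003, 215.20000000000002) (310.4, 182.88)
```

View pics/c6.png

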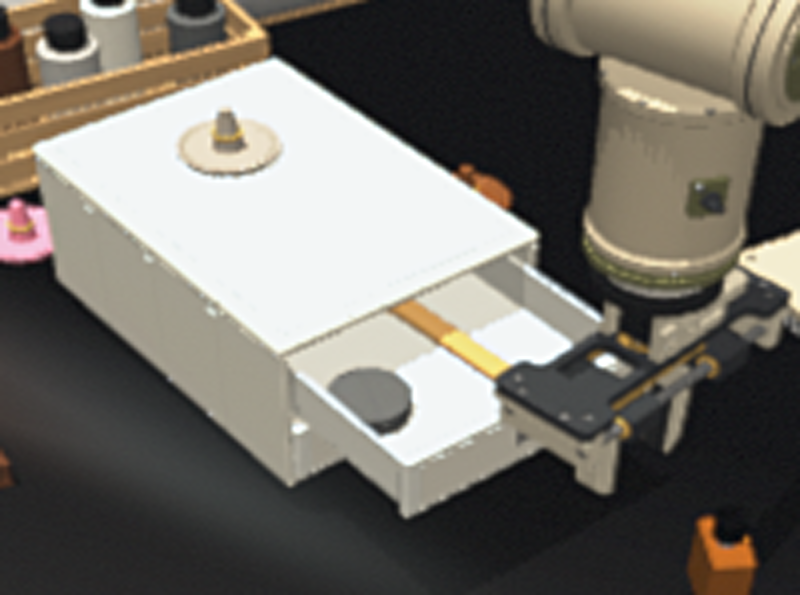

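View pics/c7.png

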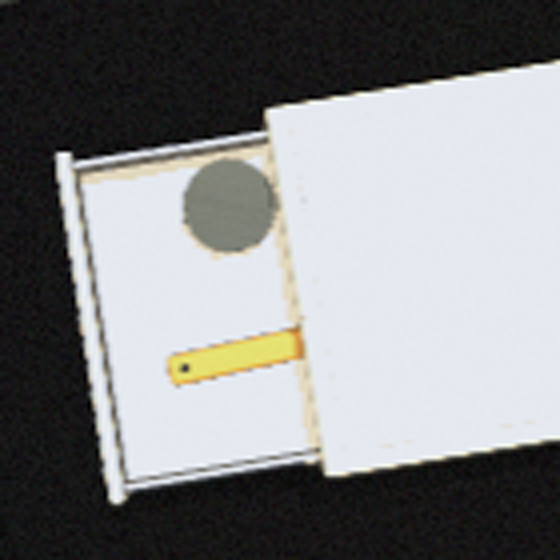

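```bash
cat >> look.py <<'E'
C=np.array([0.53186,-0.19422]);AX=np.array([.14912,-.98882]);AY=np.array([.98882,.14912])
def U(X): d=np.array(X)[:2]-C; return np.round([d@AX,d@AY],4)
def W(x,y): return C+x*AX+y*AY
E
python3 - <<'E'
from look import *
t=robot.read_camera("top");im=t["img"]
h=cv2.cvtColor(im,cv2.COLOR_BGR2HSV);m=cv2.inRange(h,(10,90,90),(35,255,255));m[:,:280]=0;m[:,326:]=0;m[:205]=0;m[235:]=0
n,l,s,c=cv2.connectedComponentsWithStats(m);k=1+np.argmax(s[1:,4]);pts=np.argwhere(l==k)[:,::-1].astype(float);print(s[k])
P=np.array([atz(t,u,v,.137)[:2] for u,v in pts]);
mu=P.mean(0);w=np.linalg.svd(P-mu)[2][0];w=w if w[1]<0 else -w
a=(P-mu)@w;b=(P-mu)@np.array([-w[1],w[0]])
print("dir",w,"ang",np.degrees(np.arctan2(w[1],w[0])),"rel unit",np.arctan2(w[1],w[0])-np.arctan2(AX[1],AX[0]),"len",a.min(),a.max(),"wid",b.min(),b.max())
butt=mu+w*a.min();print("butt",butt,U(butt),"end",U(mu+w*a.max()))
print("pan in top", U(atz(t,250+62/4,130+155/4,.187)),U(atz(t,250+112/4,130+500/4,.187)))
st,R=tool()
for d in (20,25,30):
    g=butt+w*d;print(d,g,U(g),R.T@(np.r_[g,.25]-st["tool_pos"]))
E
```

```text
[292 212  34  14 257]
dir [ 0.21003832 -0.97769315] ang -77.87540198551189 rel unit 0.06193602656552377 len -0.04812096830175577 0.04726332459169581 wid -0.010779303308230721 0.010404350385315253
butt [0.45303485 0.07053985] [-0.2736 -0.0385] end [-0.1784 -0.0326]
pan in top [-0.3195  0.1156] [-0.3214 -0.1182]
20 [  4.65380129 -19.48332323] [19.6881  1.1995] [-1.39812486 20.1430505   0.02369315]
25 [  5.7039929 -24.371789 ] [24.6785  1.5089] [-1.71690153e+00  2.51328783e+01  2.37000467e-02]
30 [  6.75418451 -29.26025477] [29.6689  1.8184] [-2.03567821e+00  3.01227061e+01  2.37069403e-02]
```

Call:
jog_arm --commands '[-0.07,0,0,0,3.3,-0.07,-0.0111,0.0211,0,0,-0.07,-0.0111,0.0211,0,0,-0.07,-0.0111,0.0211,0,0,-0.07,-0.0111,0.0211,0,0,-0.07,-0.0111,0.0211,0,0,-0.07,-0.0111,0.0211,0,0,-0.07,-0.0111,0.0211,0,0,-0.07,-0.0111,0.0211,0,0,-0.07,-0.0111,0.0211,0,0,-0.07,-0.0111,0.0211,0,0,-0.07,0,0,0.02,0,-0.07,0,0,0.02,0,-0.07,0,0,0.02,0,-0.07,0,0,0.02,0,-0.07,0,0,0.01,0,-0.07,0,0,0,0,-0.07,0,0,0,0]'

```text
t: 11.92
tool_pos: [0.4583, 0.0509, 0.1838]
orientation: [-3.123, -0.34, 0.001]
force: [-0.4, 0.6, 1.1]
opening: 0.0498
```

Run:
```python
from look import *
st,R=tool();print(st["t"],st["tool_pos"],st["opening"],R.round(3),st["force"])
print(U(st["tool_pos"]))
s=shot("side","6");t=shot("top","6")
cv2.imwrite("pics/c8.png",cv2.resize(s["img"][100:270,230:430],None,fx=4,fy=3.5,interpolation=2))
```

```text
11.9167 [0.4583141  0.0508988  0.18384076] 0.04978633253768639 [[ 0.977  0.215 -0.001]
 [ 0.215 -0.977  0.   ]
 [-0.001 -0.    -1.   ]] [-0.40640902  0.57627831  1.1395295 ]
[-0.2533 -0.0362]
```

View pics/c8.png

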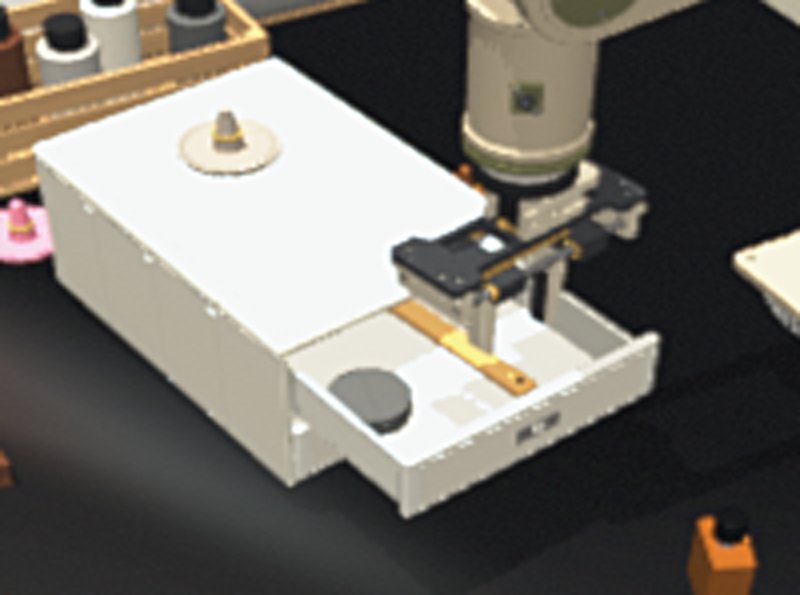

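Call:
jog_arm --commands '[-0.07,0,0,0.01,0,-0.07,0,0,0.01,0,-0.07,0,0,0.01,0,-0.07,0,0,0.01,0,-0.07,0,0,0.008,0,-0.07,0,0,0.004,0,-0.07,0,0,0.002,0,-0.07,0,0,0,0,-0.07,0,0,0,0]'

```text
t: 12.77
tool_pos: [0.4587, 0.0509, 0.1299]
orientation: [3.123, 0.34, 0.0]
force: [-0.6, -0.1, -0.1]
opening: 0.0502
```

Run:
```python
from look import *
st,R=tool();print(st["t"],st["tool_pos"],st["opening"],st["force"])
s=shot("side","7")
cv2.imwrite("pics/c9.png",cv2.resize(s["img"][140:240,300:420],None,fx=6,fy=5,interpolation=2))
```

```text
12.7667 [0.45865607 0.05086835 0.12988873] 0.05021978491614779 [-0.56938084 -0.05950234 -0.0740484 ]
```

View pics/c9.png

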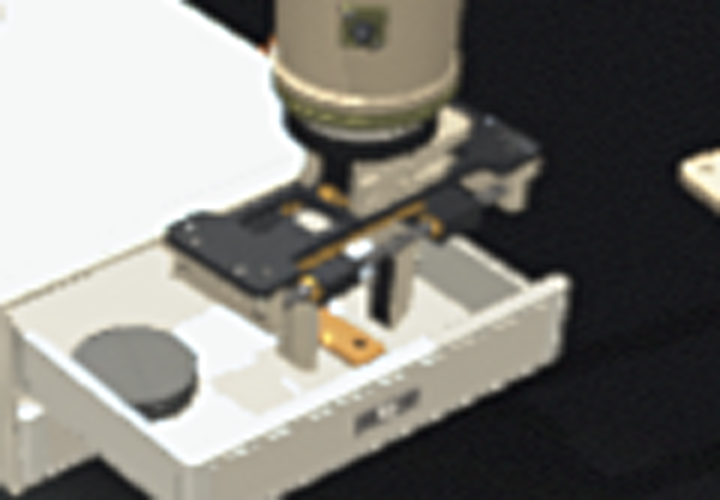

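The fingers straddle the handle about 20 mm behind the butt, which shows at crop (375,350).

Call:
jog_arm --commands '[-0.07,0,0,0.002,0,1,0,0,0,0,1,0,0,0,0,1,0,0,0,0,1,0,0,0,0,1,0,0,0,0,1,0,0,0,0,1,0,0,0,0]' --grip_force 6

```text
t: 13.48
tool_pos: [0.4585, 0.0509, 0.1278]
orientation: [3.123, 0.34, 0.0]
force: [-0.3, -1.1, 0.9]
opening: 0.0221
```

Call:
jog_arm --commands '[1,0,0,-0.002,0,1,0,0,-0.003,0,1,0,0,-0.003,0,1,0,0,-0.003,0,1,0,0,-0.003,0,1,0,0,-0.003,0,1,0,0,-0.003,0,1,0,0,-0.003,0,1,0,0,-0.003,0,1,0,0,-0.002,0,1,0,0,0,0]'

```text
t: 14.4
tool_pos: [0.4588, 0.0509, 0.1563]
orientation: [3.123, 0.34, 0.001]
force: [-0.2, -0.3, -0.3]
opening: 0.0218
```

Run:
```python
from look import *
st,R=tool();print(st["t"],st["tool_pos"],st["opening"],st["force"])
s=shot("side","8")
cv2.imwrite("pics/c10.png",cv2.resize(s["img"][140:240,300:420],None,fx=6,fy=5,interpolation=2))
```

```text
14.4 [0.45880638 0.05089318 0.15628205] 0.021806588637870546 [-0.20146492 -0.31562267 -0.34713433]
```

View pics/c10.png

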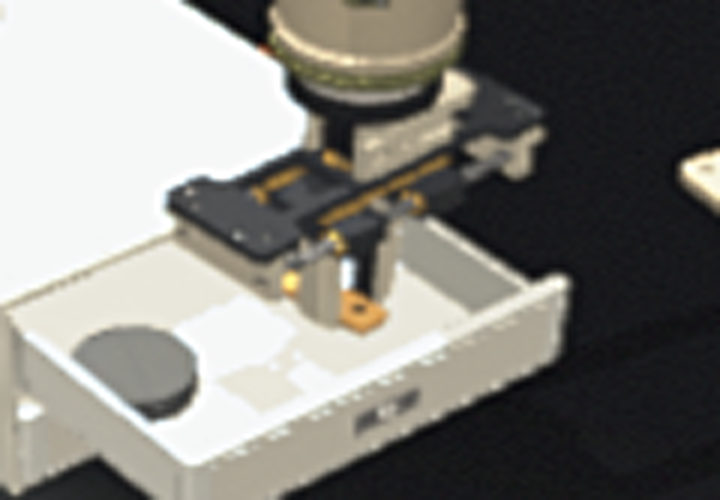

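Call:
jog_arm --commands '[1,0,-0.002,-0.002,0,1,0,-0.002,-0.002,0,1,0,-0.002,-0.002,0,1,0,-0.002,-0.002,0,1,0,-0.002,-0.002,0,1,0,-0.002,-0.002,0,1,0,-0.002,-0.002,0,1,0,-0.001,-0.001,0,1,0,0,0,0]' --grip_force 4

```text
t: 15.2
tool_pos: [0.4554, 0.0658, 0.171]
orientation: [-3.123, -0.341, -0.001]
force: [0.2, 0.3, -1.1]
opening: 0.0218
```

Run:
```python
from look import *
st,R=tool();print(st["t"],st["tool_pos"],st["opening"],st["force"],st["wrist_torque"])
s=shot("side","9");t=shot("top","9")
cv2.imwrite("pics/c11.png",np.vstack([cv2.resize(s["img"][140:240,300:420],None,fx=5,fy=3,interpolation=2),cv2.resize(t["img"][180:260,260:360],(600,300),interpolation=2)]))
for n in ["horn_butt","shoe_horn"]:
    print(n,pp(n,s),pp(n,t))
```

```text
15.2 [0.45536173 0.0658201  0.1710246 ] 0.021803901291515822 [ 0.18402924  0.33855621 -1.08890379] [ 0.04416111  0.05692472 -0.04152711]
horn_butt (366.78400000000005, 198.8) None
shoe_horn None (336.32, 211.28)
```

View pics/c11.png

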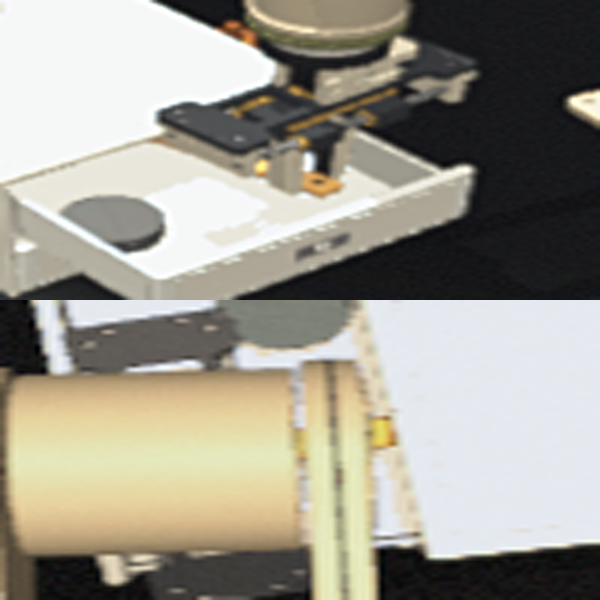

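Run:
```python
from look import *
s=robot.read_camera("side");t=robot.read_camera("top")
st,R=tool();w=np.array([.21,-.978])
g=np.r_[st["tool_pos"][:2],st["tool_pos"][2]+.003]
for th in (0,.08,.16):
    print(th,[(d,)+tuple(np.round(proj(s,g+d*np.r_[w*np.cos(th),-np.sin(th)]),1)) for d in (-.02,.02,.04,.06,.08)],np.round(proj(t,g+.08*np.r_[w*np.cos(th),-np.sin(th)]+[0,0,.006]),1))
im=s["img"];cv2.imwrite("pics/c12.png",cv2.resize(im[180:215,335:380],(720,560),interpolation=0))
cv2.imwrite("pics/c13.png",cv2.resize(t["img"][180:230,305:345],(640,600),interpolation=0))
```

```text
0 [(-0.02, np.float64(365.7), np.float64(203.6)), (0.02, np.float64(356.3), np.float64(196.6)), (0.04, np.float64(351.8), np.float64(193.2)), (0.06, np.float64(347.3), np.float64(189.9)), (0.08, np.float64(342.9), np.float64(186.6))] [322.1 215.4]
0.08 [(-0.02, np.float64(365.7), np.float64(203.2)), (0.02, np.float64(356.3), np.float64(197.0)), (0.04, np.float64(351.8), np.float64(194.0)), (0.06, np.float64(347.3), np.float64(191.1)), (0.08, np.float64(342.9), np.float64(188.2))] [321.9 215.4]
0.16 [(-0.02, np.float64(365.7), np.float64(202.8)), (0.02, np.float64(356.4), np.float64(197.5)), (0.04, np.float64(351.8), np.float64(194.9)), (0.06, np.float64(347.4), np.float64(192.3)), (0.08, np.float64(343.0), np.float64(189.8))] [321.6 215.5]
```

View pics/c12.png

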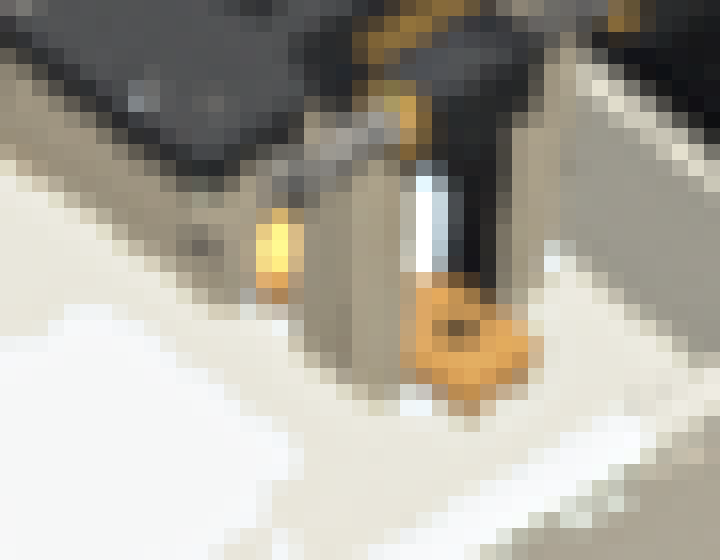

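View pics/c13.png

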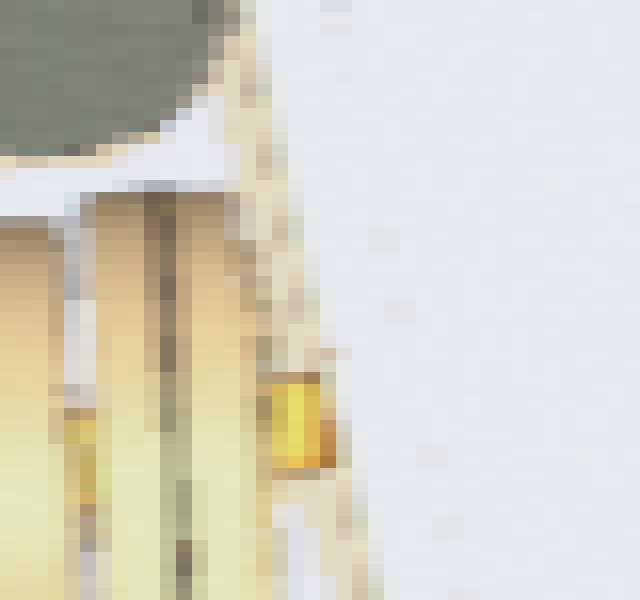

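Call:
jog_arm --commands '[1,0,-0.0015,-0.003,0,1,0,-0.0015,-0.003,0,1,0,-0.0015,-0.003,0,1,0,-0.0015,-0.003,0,1,0,-0.0015,-0.003,0,1,0,-0.0015,-0.003,0,1,0,-0.0015,-0.003,0,1,0,-0.0015,-0.003,0,1,0,-0.0015,-0.003,0,1,0,-0.0015,-0.003,0,1,0,0,0,0,1,0,0,0,0,1,0,0,0,0]'

```text
t: 16.68
tool_pos: [0.452, 0.0802, 0.2006]
orientation: [-3.123, -0.34, 0.0]
force: [-0.2, 0.3, -0.5]
opening: 0.0221
```

Run:
```python
from look import *
st,R=tool();print(st["t"],st["tool_pos"],st["opening"],st["force"])
s=shot("side","10");t=shot("top","10")
w=np.array([.21,-.978]);g=np.r_[st["tool_pos"][:2],st["tool_pos"][2]+.003]
for th in (.1,.2,.28):
    print(th,[(d,)+tuple(np.round(proj(s,g+d*np.r_[w*np.cos(th),-np.sin(th)]+np.r_[.0108,.0023,-.006]),1)) for d in (-.02,.02,.04,.06,.08)])
print(pp("horn_butt",s))
cv2.imwrite("pics/c14.png",cv2.resize(s["img"][165:215,330:390],(720,600),interpolation=0))
```

```text
16.6833 [0.45196505 0.08020565 0.20055601] 0.022137828584965408 [-0.17077773  0.31919896 -0.49926483]
0.1 [(-0.02, np.float64(367.2), np.float64(201.6)), (0.02, np.float64(357.6), np.float64(195.6)), (0.04, np.float64(352.9), np.float64(192.6)), (0.06, np.float64(348.3), np.float64(189.7)), (0.08, np.float64(343.8), np.float64(186.9))]
0.2 [(-0.02, np.float64(367.1), np.float64(201.1)), (0.02, np.float64(357.6), np.float64(196.1)), (0.04, np.float64(353.0), np.float64(193.7)), (0.06, np.float64(348.4), np.float64(191.3)), (0.08, np.float64(344.0), np.float64(189.0))]
0.28 [(-0.02, np.float64(367.1), np.float64(200.6)), (0.02, np.float64(357.7), np.float64(196.5)), (0.04, np.float64(353.1), np.float64(194.6)), (0.06, np.float64(348.7), np.float64(192.6)), (0.08, np.float64(344.3), np.float64(190.7))]
(372.288, 197.52)
```

View pics/c14.png

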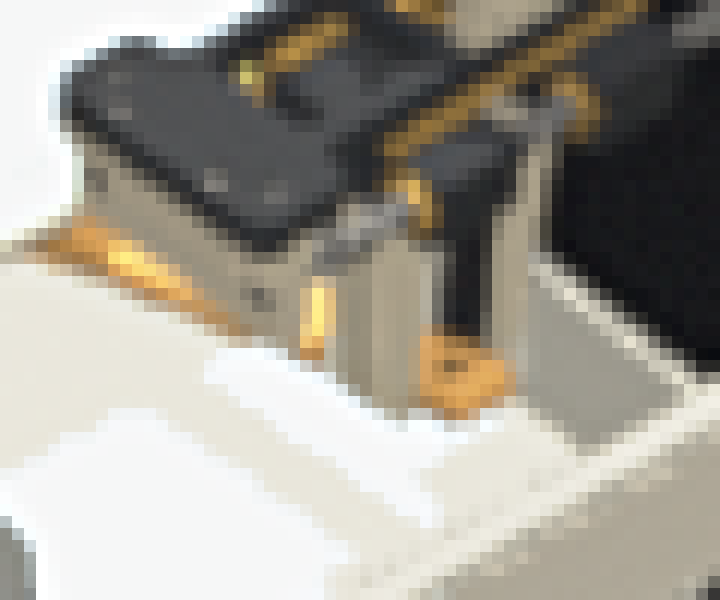

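Call:
jog_arm --commands '[1,0,0,0,0,1,0,0,0,0,1,0,0,0,0,1,0,0,0,0,1,0,-0.003,-0.0009,0,1,0,-0.006,-0.0017,0,1,0,-0.007,-0.002,0,1,0,-0.007,-0.002,0,1,0,-0.007,-0.002,0,1,0,-0.007,-0.002,0,1,0,-0.007,-0.002,0,1,0,-0.007,-0.002,0,1,0,-0.007,-0.002,0,1,0,-0.006,-0.0017,0,1,0,-0.003,-0.0009,0,1,0,0,0,0]' --grip_force 40

```text
t: 18.17
tool_pos: [0.4376, 0.1463, 0.2201]
orientation: [-3.123, -0.341, -0.001]
force: [0.7, -0.7, -1.1]
opening: 0.0213
```

Run:
```python
from look import *
st,R=tool();print(st["t"],st["tool_pos"],st["opening"],st["force"])
s=shot("side","11");t=shot("top","11")
w=np.array([.21,-.978]);g=np.r_[st["tool_pos"][:2],st["tool_pos"][2]+.003]
for th in (.2,.28,.36):
    print(th,[(d,)+tuple(np.round(proj(s,g+d*np.r_[w*np.cos(th),-np.sin(th)]+np.r_[.0108,.0023,-.006]),1)) for d in (-.02,.04,.1,.14)])
print(pp("horn_butt",s))
cv2.imwrite("pics/c15.png",cv2.resize(s["img"][150:230,310:420],(770,560),interpolation=2))
```

```text
18.1667 [0.43757383 0.14629312 0.22014923] 0.021330326345385234 [ 0.65316527 -0.73218509 -1.11661459]
0.2 [(-0.02, np.float64(384.7), np.float64(208.7)), (0.04, np.float64(369.5), np.float64(200.7)), (0.1, np.float64(355.2), np.float64(193.3)), (0.14, np.float64(346.1), np.float64(188.6))]
0.28 [(-0.02, np.float64(384.7), np.float64(208.2)), (0.04, np.float64(369.6), np.float64(201.6)), (0.1, np.float64(355.5), np.float64(195.5)), (0.14, np.float64(346.6), np.float64(191.7))]
0.36 [(-0.02, np.float64(384.6), np.float64(207.7)), (0.04, np.float64(369.8), np.float64(202.6)), (0.1, np.float64(356.0), np.float64(197.8)), (0.14, np.float64(347.3), np.float64(194.8))]
(391.42400000000004, 205.52)
```

View pics/c15.png

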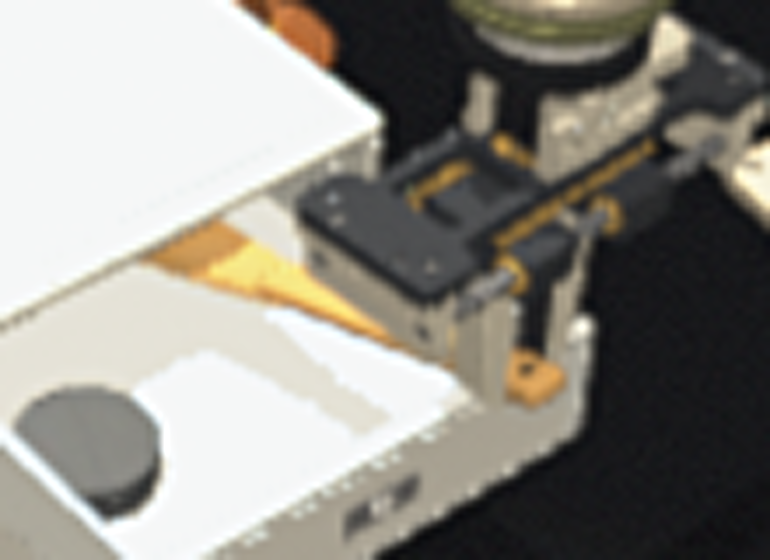

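Call:
jog_arm --commands '[1,0,-0.004,-0.0012,0,1,0,-0.007,-0.002,0,1,0,-0.007,-0.002,0,1,0,-0.007,-0.002,0,1,0,-0.007,-0.002,0,1,0,-0.007,-0.002,0,1,0,-0.007,-0.002,0,1,0,-0.007,-0.002,0,1,0,-0.007,-0.002,0,1,0,-0.007,-0.002,0,1,0,-0.007,-0.002,0,1,0,-0.007,-0.002,0,1,0,-0.007,-0.002,0,1,0,-0.007,-0.002,0,1,0,-0.007,-0.002,0,1,0,-0.007,-0.002,0,1,0,-0.006,-0.002,0,1,0,-0.003,-0.001,0,1,0,0,0,0]'

```text
t: 19.9
tool_pos: [0.4122, 0.2615, 0.2544]
orientation: [-3.123, -0.341, -0.001]
force: [-0.6, -0.0, -1.0]
opening: 0.0216
```

Run:
```python
from look import *
st,R=tool();print(st["t"],st["tool_pos"],st["opening"],st["force"],U(st["tool_pos"]))
s=shot("side","12");t=shot("top","12")
a,b=pp("horn_tip",s),pp("horn_tip",t);print(a,b)
if a and b:
    X,e=tri(ray(s,*a),ray(t,*b));print(X,e,U(X))
cv2.imwrite("pics/c16.png",cv2.resize(s["img"][140:260,310:460],(750,600),interpolation=2))
cv2.imwrite("pics/c17.png",cv2.resize(t["img"][150:260,230:350],(655,600),interpolation=2))
```

```text
19.9 [0.41216042 0.26151228 0.25435917] 0.02161233203165859 [-0.55814006 -0.0246825  -1.04489642] [-0.4685 -0.0504]
(349.12, 192.52) (309.696, 217.72)
[0.46728637 0.01983845 0.17289046] 0.003229887667072216 [-0.2213 -0.0319]
```

View pics/c16.png

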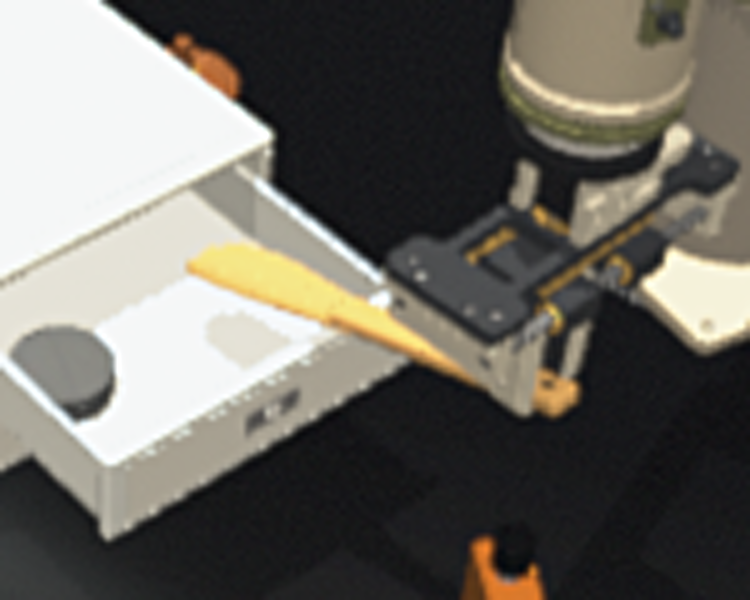

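View pics/c17.png

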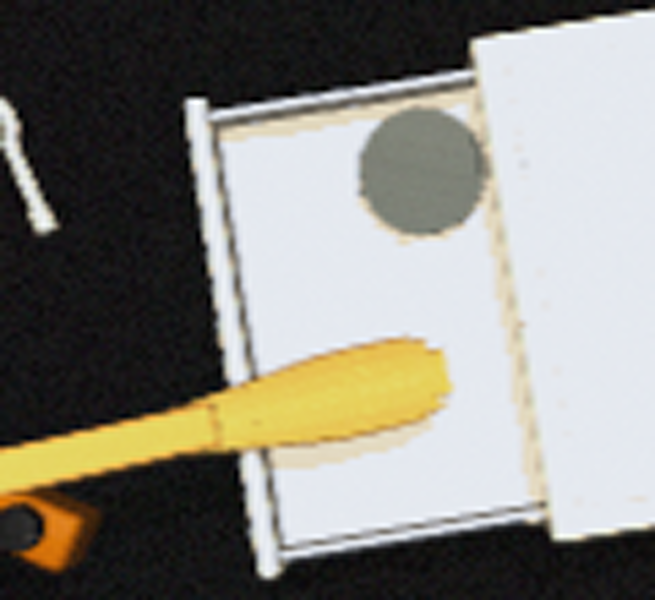

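The tip triangulates 40 mm in front of the face at z 0.173, and the tin and drawer are in place. Next I'll lift straight up 120 mm.

Call:
jog_arm --commands '[1,0,0,-0.004,0,1,0,0,-0.008,0,1,0,0,-0.01,0,1,0,0,-0.01,0,1,0,0,-0.01,0,1,0,0,-0.01,0,1,0,0,-0.01,0,1,0,0,-0.01,0,1,0,0,-0.01,0,1,0,0,-0.01,0,1,0,0,-0.01,0,1,0,0,-0.008,0,1,0,0,-0.006,0,1,0,0,-0.004,0,1,0,0,0,0,1,0,0,0,0,1,0,0,0,0,1,0,0,0,0,1,0,0,0,0,1,0,0,0,0]'

```text
t: 21.77
tool_pos: [0.4121, 0.2608, 0.3737]
orientation: [3.123, 0.34, -0.001]
force: [-0.1, -0.2, -0.3]
opening: 0.0213
```

Run:
```python
from look import *
st,R=tool();print(st["t"],st["tool_pos"],st["opening"],st["force"],np.abs(st["dq"]).max())
s=shot("side","13");t=shot("top","13")
for n in("horn_tip","horn_butt","polish_tin","ring_holder"):
    a,b=pp(n,s),pp(n,t);print(n,a,b)
    if a and b:
        X,e=tri(ray(s,*a),ray(t,*b));print(X.round(3),round(e,4))
```

```text
21.7667 [0.41211926 0.26075354 0.37369899] 0.021295079727643235 [-0.14168501 -0.18107371 -0.32773253] 0.003008327265222997
horn_tip (351.616, 161.20000000000002) (311.68, 217.60000000000002)
[0.465 0.016 0.291] 0.0025
horn_butt (434.368, 184.8) (192.89600000000002, 243.52)
[0.405 0.285 0.385] 0.0109
polish_tin (352.384, 161.32) (310.592, 183.8)
[0.517 0.038 0.333] 0.0707
ring_holder (233.728, 167.68) (420.28799999999995, 280.0)
[ 0.501 -0.323  0.114] 0.4284
```

View pics/side_13.png

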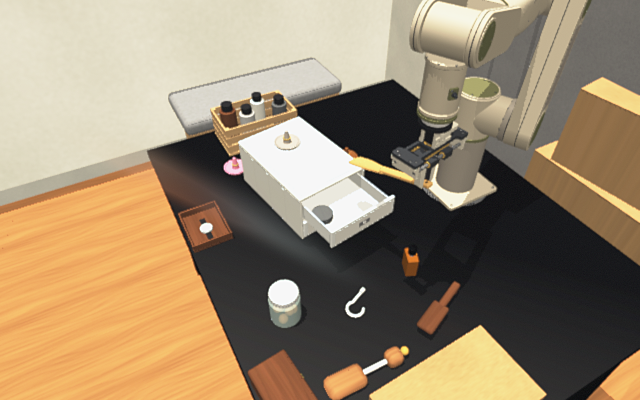

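View pics/top_13.png

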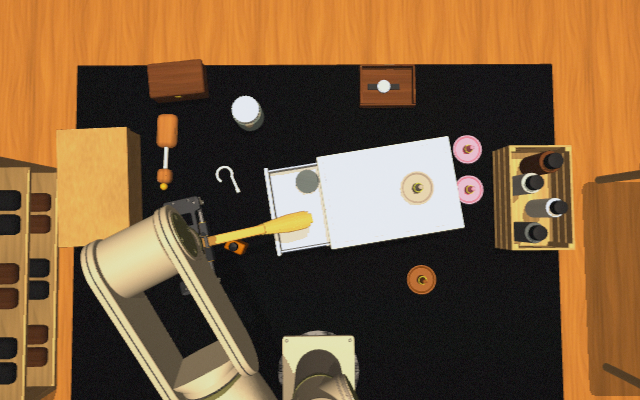

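The horn is held at a slant, with its tip at z 0.291 and its butt at about 0.385. The drawer is open, the tin is in it at top (307,181), and the bystanders are where they were. I'm handing in.

```bash
python3 -c "
from plant import robot
print(robot.close_job())"
```

```text
the job is handed in; nothing more can be done
None
```

The job is handed in at about 22 s of the 58 s; no verdict was reported.

**What I did:** I pinched the drawer's front panel and pulled it to its stop, where the force rose to 26 N, about 0.137 m out by my measurement. Then I gripped the shoe horn's handle lightly about 20 mm from its end. Lifting it let the horn pivot to about 0.28 rad with the blade still on the drawer floor. With the horn gripped at 40 N, I drew it out along its own slant and raised it 120 mm.

**Last checks:**
- **Shoe horn:** it was held still, with the blade tip at z 0.291 m and the handle end at about 0.385 m. Both are well above the required 0.220 m, and the horn looked clear of the unit in both pictures.
- **Drawer and tin:** the drawer was open with the polish tin in it.
- **Bystanders:** they looked unmoved in both pictures; I did not measure them.
- **Forces:** the readings I took after each move never passed about 1.5 N during the extraction.

**Checks that failed or disagreed:** in the last pictures the network's polish tin and ring holder positions did not agree between the two cameras (7 cm and 43 cm apart). It had picked the wrong object in at least one view for each, so I judged both by eye. The handle end agreed only to 11 mm.

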